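# Sample board from the tipping tray into the curing lamp

### The job

Lift the tray's handle to tip the tray until the sample board slides out from under the clear cover into the open corner pocket, and let the tray back down. Draw the board out by its nail-tip end, lay it flat on the mat or bare desk and let go, then take it again by its bare end and put it into the curing lamp, nail tips first and facing up, so that all the tips are under the hood and the board lies flat on the lamp's base. Leave the other things on the desk where they are.

Things in the scene. Friction and masses are not known exactly. Their poses are not given: they have to be found in the camera images.
- stand: fixed grey base plate (250 x 94 x 6 mm) of the hinged white tray. Origin on the desk under its middle; +x runs from the tray's handle end to its open pocket end, z up. With the tray flat its floor is 32 mm above the desk; inside it is 235 mm long (x = -125 to 110 mm) and 80 mm wide (y = -40 to 40), side walls and cover to 57 mm above the desk
- tray_hinge (a point): a point on the tray's hinge axis, at (110, -17, 28) mm in the stand's frame, axes as the stand's. The level hinge axis runs through it along (0.423, 0.906, 0) of the stand's frame, so the tipped tray slopes down towards (0.906, -0.423, 0): forward and to its right, into the pocket corner
- tray (a joint): tipping angle of the tray, rad: 0 = flat on its rest (it falls back there by itself, damped); grows as the handle is lifted; stop at 0.6. About 4 N at the handle lifts it. Being smooth, the board starts to slide at about 0.2 to 0.35 rad and runs home within a second at 0.45 to 0.5 rad
- tray_handle (a point): middle of the steel bail on top of the tray's cover: a level round bar 10 mm thick, 84 mm long, parallel to the hinge axis, on a post at either end, open below and on both sides; centre 38 mm above the cover. With the tray flat it is at (-75, 0, 95) mm in the stand's frame. It moves in an arc about the hinge
- tray_pocket (a point): floor point in the tray's low corner, where the middle of the board's leading end lies when home ((110, -17, 32) mm in the stand's frame). x as the tray's length. 8 mm high stops: an end wall and a side stop 10 mm long. From 10 to 62 mm back from the end wall, walls and floor are cut away but for a 26 mm wide tongue under the board's middle: fingers pass down beside the board to 6 mm above the desk
- cover_edge (a point): middle of the front edge, on top, of the fixed clear cover, 64 mm back from the tray's end wall. The cover's underside is 22 mm above the tray's floor. A board in the pocket has its rear 76 mm under it, so it must be raised just over the 8 mm end wall (10 to 14 mm) and drawn out along the tray before it is lifted away
- board: loose flat black plastic sample board 140 x 46 x 6 mm, 45 g. Origin in the middle of its underside, +x towards the end with the nail tips, z up out of its face. Nine small pale nail tips (3 mm high) sit on its top within 50 mm of the +x end; the other end is bare with a hang hole. It starts under the tray's clear cover, nail tips towards the pocket.
- board_tip (a point): middle of the board's underside at the nail-tip end (+70 mm on its x axis)
- board_tail (a point): middle of the board's underside at the bare end (-70 mm on its x axis)
- lamp: fixed white curing lamp, a hood 150 deep x 140 wide x 87 mm high, open at the front. Origin on the desk under the middle of its mouth; +x points into the lamp, z up. A grey base plate 10 mm thick is its floor and sticks out 30 mm in front of the mouth. The hood's front face is 66 mm high; its raised top (84 mm) begins 25 mm further in
- lamp_mouth (a point): middle of the lamp's opening, on top of the base plate (10 mm above the desk), axes as the lamp's. The opening is 104 mm wide and 42 mm high above the base plate, 135 mm deep
- mat: thin fixed beige silicone mat on the open desk between tray and lamp, 180 (x) x 110 (y) x 3 mm: a clear place to lay the board. Origin in the middle of its underside.
- jar: bystander: glass jar, 60 mm across, 45 mm high
- bottle_a: bystander: small polish bottle, 75 mm high
- bottle_b: bystander: small polish bottle, 75 mm high
- buffer: bystander: buffing block 90 x 26 x 26 mm
- pot: bystander: black open pot, 64 mm across, 80 mm high
- file: bystander: flat nail file 170 x 20 x 5 mm
- brush: bystander: brush 160 mm long
Not all that is in view belongs to the job. What is shaped like the mat but red is not meant.

How it is judged:
By the outcome, as a careful person would: the job done as asked, in the order asked, and still so for the second after the job is handed in, with the robot touching nothing.
It also fails if it takes over 72 s, if anything falls off the work surface, if the arm or the gripper's body presses on something with over 40 N, if the wrist force passes 120 N, or if a joint passes its speed limit or range.

### The arm

A 6-joint arm with a two-finger parallel gripper is mounted at the origin on the work surface. World frame = base frame: x ahead of the robot, y to its left, z up, the work surface at z = 0. Lengths are in m, angles in rad, forces in N, time in s.
With the tool pointing down it reaches from about 0.375 to 0.9 m from the base axis. Payload 3.1 kg.
Tool frame: the origin (TCP) lies at the very end of the fingers, on their centre line; the grasp point (between the pads) lies 19 mm behind it; x points along the fingers, y is the direction in which the jaws open and shut, and the axes are right-handed (so a half turn about x gives the same grasp; the last joint's range is limited). The gripper opens to 85 mm and grips with 20 to 120 N. Pads are 22 mm wide; open, the fingers measure 114 mm over their backs; the gripper's body (76 mm by 85 mm) begins 54 mm behind the grasp point. The pads swing forward as they close: fully open they stand 13 mm farther back than shut.
Start: joints at [-1.365, 0.527, 1.433, -0, 1.181, -0.178], TCP at [0.234, -0.579, 0.231] pointing down, gripper open.
Joint ranges: [-3.08, 3.08], [-0.75, 2.2], [0.22, 2.44], [-1.43, 4.57], [0, 2.65], [-2.85, 2.85]. Speed limits (rad/s): [2.79, 2.79, 3.14, 3.14, 3.14, 3.14].

### API

Orientations are given as a unit quaternion [w, x, y, z].
In Python, from bench import get_state, eyes, robot gives the robot as it stands.
- The arm moves only by the shell command python3 -m jog 'ROWS' [FORCE]. ROWS is JSON, a list of rows, each a list of 5 numbers: the shift along the tool's x, y, z in cm, then the turn about the tool's x in degrees, then the opening, from -1 (shut) to 1 (fully open). In form: [[dx, dy, dz, roll, fingers], ...]. A call has 1 to 20 rows; each row is the pose to reach, as a shift and turn from the pose commanded when the call began, along the tool's axes at that moment; what a row does not reach only later rows make up. A row lasts 1/8 s, in which the tool goes at most 62.5 mm and 10.7 degrees, less where a joint would pass 70% of its speed; a pose out of reach is approached as far as the arm can. A call with a gripper value outside its range is refused whole. The fingers move at their own pace and stop on an object; FORCE is the grip in N (left out, the last holds). Time passes only in rows, so rows that repeat a pose let the fingers close. It gives the time, the measured TCP pose, the force and the opening at its end, in the units of the state.
- get_state(): the state, without advancing time (a new reading comes with each control period).
- eyes.get_image(name): name is "scene" or "top" or "wrist"; returns a dict with "color" (420x560x3 uint8, blue, green, red), "depth" (420x560 float32, m along the optical axis (not along the pixel's ray), 0 where there is no reading), "mtx" (3x3 intrinsics, pixels), "R" (3x3) and "t" (3): a world point X has camera coordinates R X + t; the wrist camera has in their place "mount" (4x4, takes a point from camera to tool coordinates, whose origin is the TCP and whose axes are the tool frame's). Camera axes: x right, y down, z forward; pixel columns grow to the right and rows downward; lengths in m; the calibration is good to about 2 mm. The wrist camera is an equidistant fisheye: a pixel r from the principal point sees the ray r / f radians off the axis. A picture is of the moment at which its call begins: read the wrist's pose just before it.
- robot.close_job(): hands the job in, once; it reports no verdict.
The state is a dict: "time": time; "joints": joint angles; "qvel": joint speeds; "joint_efforts": joint torques, N m; "eef_pos": TCP position; "tool_rot": TCP orientation; "contact_force": force on the tool from outside, world axes, zero at the start; "ft_torque": the same for the moment, N m; "width": opening from 0.0 (shut) to 1.0 (fully open).
Only numpy, scipy, OpenCV 4.12 (cv2) and the standard library are available. Lean on these libraries where they do the work, as an engineer would, in place of code of your own. Each camera call takes 0.05 s, during which the arm holds its last target.

## Working session

There is one attempt and no reset: what is moved stays moved. The work goes in short steps, Python scripts to look and compute and a shell command to move; the robot and the scene stay as the last step left them, time stands still between calls to the robot, and variables do not carry over. Pictures are saved under pics/ and viewed, and the job is handed in when it is done.

```bash
ls; mkdir -p pics; python3 - <<'E'
from bench import get_state, eyes, robot
import cv2,numpy as np
s=get_state();print(s)
for n in ("scene","top","wrist"):
    im=eyes.get_image(n);cv2.imwrite(f"pics/{n}0.png",im["color"])
    np.savez(f"pics/{n}0.npz",**im)
    print(n,{k:np.round(v,4).tolist() for k,v in im.items() if k not in("color","depth")})
E
```

```text
pics
{'time': 0.0, 'joints': array([-1.36552373e+00,  5.28461281e-01,  1.43393038e+00,  3.43362629e-06,
        1.18142328e+00, -1.78482892e-01]), 'qvel': array([-0.00048832,  0.00034698,  0.00136354,  0.00195031, -0.00144845,
        0.00066797]), 'joint_efforts': array([ 6.56022858e-04, -4.42355704e+01, -1.78023881e+01, -9.38375479e-05,
        8.50665645e-03, -5.48486440e-06]), 'eef_pos': array([ 0.23388869, -0.57879128,  0.23032771]), 'tool_rot': array([-0.13406086, -0.69412013, -0.13563215,  0.69413893]), 'contact_force': array([0.1013668 , 0.27942448, 0.66589159]), 'ft_torque': array([-0.00238675, -0.06300368,  0.05060742]), 'width': 0.997452378397156}
scene {'mtx': [[452.646, 0.0, 280.2929], [0.0, 452.646, 210.2774], [0.0, 0.0, 1.0]], 'R': [[0.6088, 0.7933, 0.0076], [0.4688, -0.352, -0.8101], [-0.64, 0.4968, -0.5862]], 't': [-0.2735, -0.1755, 1.6782]}
top {'mtx': [[452.2707, 0.0, 277.244], [0.0, 452.2707, 205.4287], [0.0, 0.0, 1.0]], 'R': [[0.0155, -0.9999, 0.0028], [-0.9847, -0.0158, -0.1734], [0.1735, -0.0001, -0.9848]], 't': [-0.0445, 0.5069, 1.4932]}
wrist {'mtx': [[325.1923, 0.0, 282.3386], [0.0, 325.1923, 209.2867], [0.0, 0.0, 1.0]], 'mount': [[-0.0004, -0.327, 0.945, -0.1422], [1.0, -0.0003, 0.0003, 0.0001], [0.0002, 0.945, 0.327, -0.0848], [0.0, 0.0, 0.0, 1.0]]}
```

View pics/top0.png

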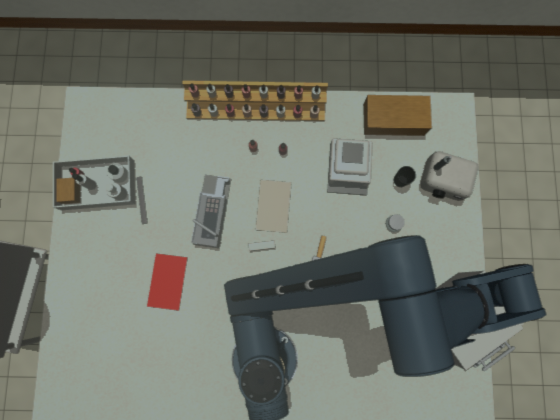

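View pics/scene0.png

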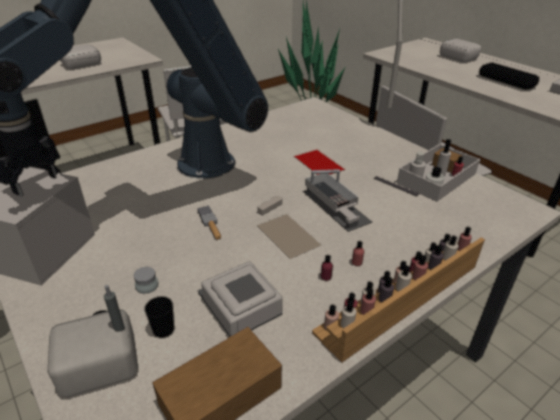

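View pics/wrist0.png

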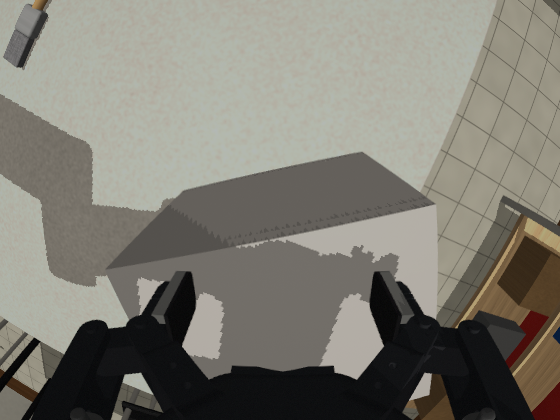

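```bash
cat > h.py <<'E'
import numpy as np,cv2
from scipy.spatial.transform import Rotation as Rn
def load(n): 
    d=np.load(f"pics/{n}.npz");return {k:d[k] for k in d.files}
def ray(im,px,pose=None):
    K=im["mtx"]; px=np.asarray(px,float)
    if "R" in im:
        d=np.linalg.inv(K)@np.array([px[0],px[1],1]); return -im["R"].T@im["t"], im["R"].T@d
    a=np.array([(px[0]-K[0,2]),(px[1]-K[1,2])])/K[0,0]; r=np.hypot(*a)
    d=np.array([*(a/r*np.sin(r)),np.cos(r)]) if r>0 else np.array([0,0,1.])
    p,q=pose; M=im["mount"]; R=Rn.from_quat([q[1],q[2],q[3],q[0]]).as_matrix()
    return p+R@M[:3,3], R@M[:3,:3]@d
def onplane(im,px,z,pose=None):
    o,d=ray(im,px,pose); return o+d*(z-o[2])/d[2]
def tri(rays):
    A=np.zeros((3,3));b=np.zeros(3)
    for o,d in rays:
        d=d/np.linalg.norm(d);P=np.eye(3)-np.outer(d,d);A+=P;b+=P@o
    x=np.linalg.solve(A,b)
    return x,[float(np.linalg.norm((np.eye(3)-np.outer(d,d)/(d@d))@(x-o))) for o,d in rays]
def proj(im,X,pose=None):
    if "R" in im:
        c=im["R"]@X+im["t"];c=im["mtx"]@c;return c[:2]/c[2]
    p,q=pose;M=im["mount"];R=Rn.from_quat([q[1],q[2],q[3],q[0]]).as_matrix()
    c=M[:3,:3].T@(R.T@(X-p)-M[:3,3]);th=np.arctan2(np.hypot(c[0],c[1]),c[2]);u=c[:2]/np.hypot(c[0],c[1])
    return im["mtx"][:2,2]+u*th*im["mtx"][0,0]
def point(im,px):  # from depth
    u,v=int(round(px[0])),int(round(px[1]));z=im["depth"][v,u];o,d=ray(im,px);return o+d*z
def crop(im,x0,y0,x1,y1,s,name):
    cv2.imwrite(f"pics/{name}.png",cv2.resize(im["color"][y0:y1,x0:x1],None,fx=s,fy=s,interpolation=cv2.INTER_CUBIC))
def grab(n,name):
    from bench import eyes,get_state
    s=get_state();im=eyes.get_image(n);np.savez(f"pics/{name}.npz",p=s["eef_pos"],q=s["tool_rot"],**im);cv2.imwrite(f"pics/{name}.png",im["color"]);return im,(s["eef_pos"],s["tool_rot"])
E
python3 - <<'E'
from h import *
t=load("top0");s=load("scene0")
crop(t,180,160,380,260,4,"c1");crop(s,180,150,380,270,4,"c2")
for px in[(273,205),(210,210),(350,165),(253,146),(283,149),(405,177),(395,222),(262,245),(320,245),(140,200),(267,300)]: print(px,np.round(point(t,px),3))
E
```

```text
(273, 205) [ 0.517 -0.022  0.001]
(210, 210) [0.487 0.19  0.052]
(350, 165) [ 0.642 -0.279  0.087]
(253, 146) [0.715 0.051 0.048]
(283, 149) [ 0.705 -0.053  0.051]
(405, 177) [ 0.625 -0.487 -0.   ]
(395, 222) [ 0.457 -0.435  0.045]
(262, 245) [0.374 0.013 0.028]
(320, 245) [ 0.378 -0.185  0.014]
(140, 200) [0.525 0.441 0.01 ]
(267, 300) [ 0.206 -0.016  0.482]
```

View pics/c1.png

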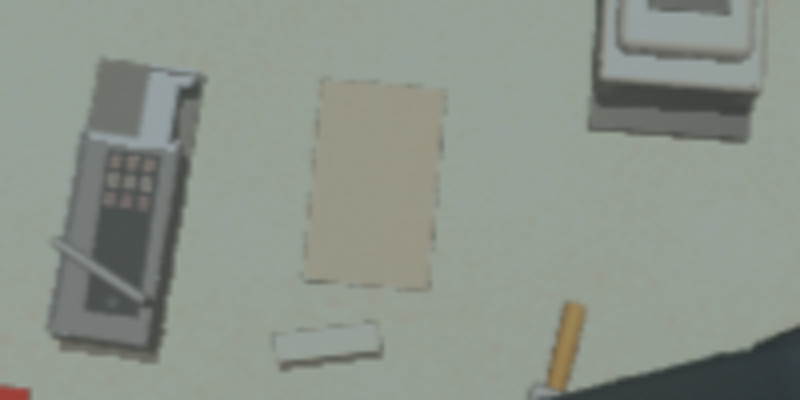

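View pics/c2.png

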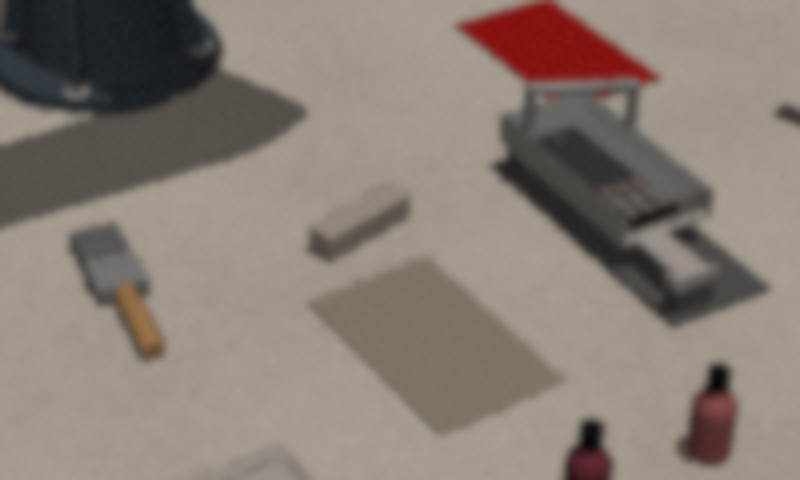

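```bash
python3 - <<'E'
from h import *
t=load("top0");s=load("scene0")
T=lambda x,y:(180+x/4,160+y/4)
S=lambda x,y:(180+x/4,150+y/4)
print(Rn.from_quat(np.roll(t["R"][0,:1].repeat(4),0)).as_quat()*0)
a=tri([ray(t,T(55,240)),ray(s,S(640,82))]);b=tri([ray(t,T(148,301)),ray(s,S(527,86))]);print(a,b,np.linalg.norm(a[0]-b[0]))
for p in[(50,333),(150,345),(85,130),(180,150)]:print(p,np.round(onplane(t,T(*p),0.057),4))
p=[-0.134,-0.694,-0.1356,0.694];print(Rn.from_quat([p[1],p[2],p[3],p[0]]).as_matrix().round(3))
E
```

```text
[0. 0. 0. 0.]
(array([0.44787035, 0.2377887 , 0.09608794]), [0.003212585849522837, 0.003212585849522856]) (array([0.39902962, 0.16006907, 0.09691474]), [0.00335057285760679, 0.0033505728576067677]) 0.09179564881492233
(50, 333) [0.3733 0.2429 0.057 ]
(150, 345) [0.3647 0.1596 0.057 ]
(85, 130) [0.5457 0.2215 0.057 ]
(180, 150) [0.5297 0.1405 0.057 ]
[[-0.     0.374 -0.927]
 [ 0.002 -0.927 -0.374]
 [-1.    -0.002 -0.   ]]
```

```bash
python3 -m jog '[[-3,-11.2,-16.1,0,1],[-3,-22.4,-32.3,0,1],[-3,-22.4,-32.3,0,1],[-3,-22.4,-32.3,0,1],[-3,-22.4,-32.3,0,1],[-3,-22.4,-32.3,0,1],[-3,-22.4,-32.3,0,1],[-3,-65,-46.7,-36,1],[-3,-65,-46.7,-36,1],[-3,-65,-46.7,-36,1],[-3,-65,-46.7,-36,1],[-3,-65,-46.7,-36,1],[-3,-65,-46.7,-36,1],[-3,-65,-46.7,-36,1],[-3,-65,-46.7,-36,1],[-3,-65,-46.7,-36,1],[-3,-65,-46.7,-36,1]]'; python3 - <<'E'
from h import *
im,p=grab("wrist","w1");print(p,Rn.from_quat(np.roll(p[1],-1)).as_matrix().round(3))
im,_=grab("top","t1")
E
```

```text
time: 2.28
eef_pos: [0.4238, 0.1967, 0.2611]
tool_rot: [-0.342, -0.618, -0.342, 0.619]
contact_force: [-0.0, -0.5, 0.1]
width: 1.002
(array([0.42378516, 0.19674651, 0.26113342]), array([-0.34238931, -0.61844893, -0.3421524 ,  0.61904944])) [[-0.001  0.847 -0.531]
 [-0.001 -0.531 -0.847]
 [-1.    -0.     0.001]]
```

View pics/w1.png

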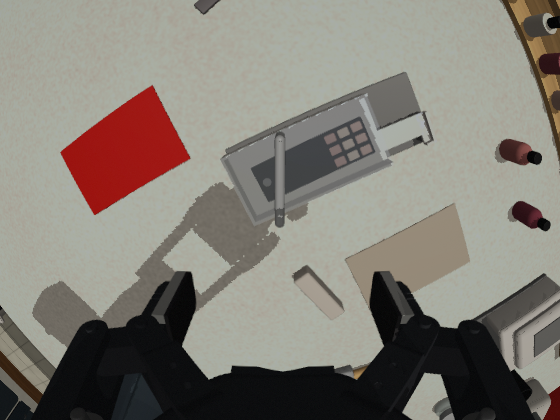

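View pics/t1.png

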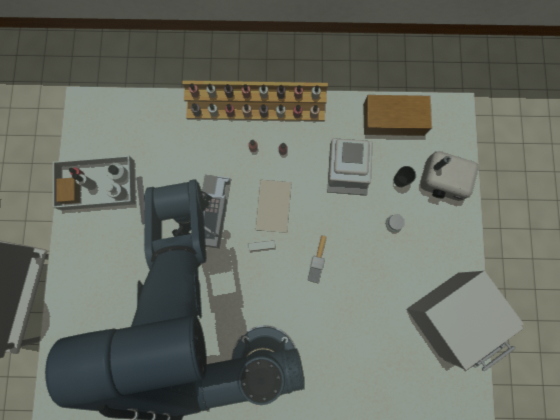

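Wrist view: bail bar runs vertically from (279,135) to (280,224) over the clear cover. The black board with 3×3 pale tips is at (350,142), and the pocket is at (405,130). The red sheet at (125,150) is the decoy and the beige mat is at (410,255).

```bash
python3 - <<'E'
from h import *
t=load("top0");s=load("scene0");w=load("w1");p=(w["p"],w["q"])
crop(w,200,60,450,240,3.2,"c3")
T=lambda x,y:(180+x/4,160+y/4)
S=lambda x,y:(180+x/4,150+y/4)
a=tri([ray(t,T(55,240)),ray(s,S(640,82)),ray(w,(279,137),p)]);b=tri([ray(t,T(148,301)),ray(s,S(527,86)),ray(w,(280,223),p)]);print(a,b,(a[0]+b[0])/2)
print(onplane(w,(279,137),.095,p),onplane(w,(280,223),.095,p))
E
```

```text
(array([0.44770263, 0.23915347, 0.09499522]), [0.00402213353983435, 0.0025892061383883695, 0.0016106285389192142]) (array([0.39948295, 0.16258847, 0.09371223]), [0.0052061501557227425, 0.0029261102986481696, 0.004031988091917051]) [0.42359279 0.20087097 0.09435372]
[0.44809717 0.24072444 0.095     ] [0.40240005 0.16645246 0.095     ]
```

View pics/c3.png

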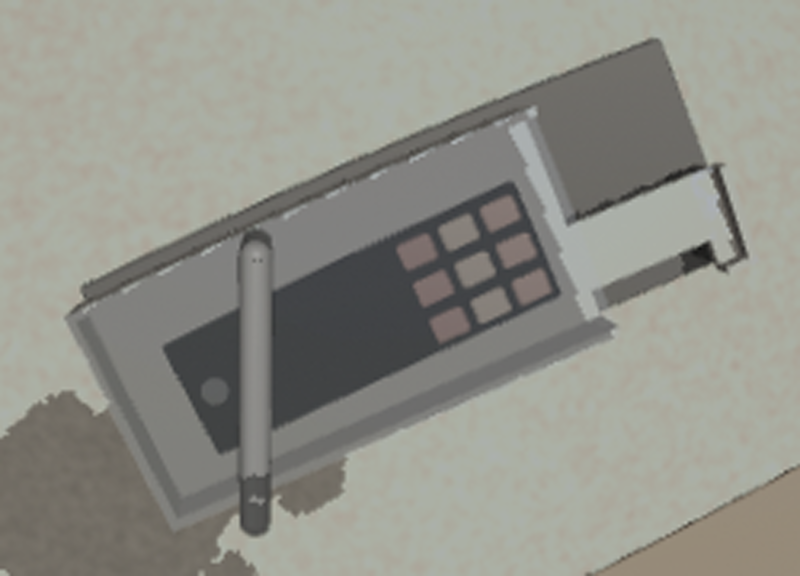

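```bash
python3 -m jog '[[6,-0.2,-0.5,0,1],[12,-0.2,-0.5,0,0.5],[18.5,-0.2,-0.5,0,0],[18.5,-0.2,-0.5,0,0],[18.5,-0.2,-0.5,0,-1],[18.5,-0.2,-0.5,0,-1],[18.5,-0.2,-0.5,0,-1],[18.5,-0.2,-0.5,0,-1],[18.5,-0.2,-0.5,0,-1],[18.5,-0.2,-0.5,0,-1]]' 30; python3 - <<'E'
from h import *
im,p=grab("wrist","w2")
im,p=grab("scene","s2");crop(im,260,130,440,260,4,"c4")
E
```

```text
time: 3.62
eef_pos: [0.4251, 0.2043, 0.0791]
tool_rot: [0.342, 0.62, 0.342, -0.617]
contact_force: [-3.8, 4.2, 3.2]
width: 0.102
```

View pics/w2.png

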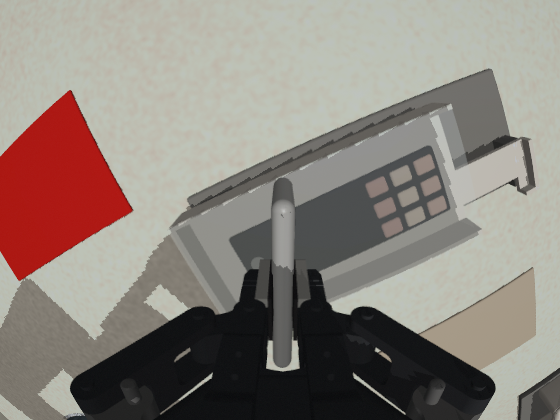

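View pics/c4.png

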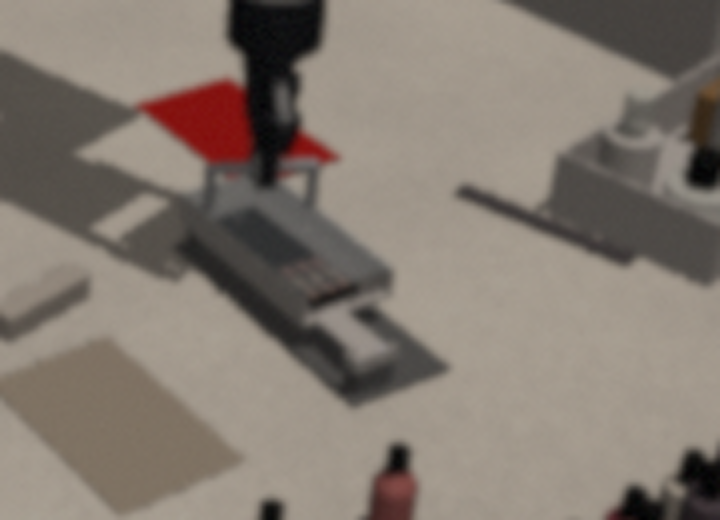

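```bash
python3 -m jog '[[-0.9,0.35,0,0,-1],[-1.7,0.75,0,0,-1],[-2.5,1.2,0,0,-1],[-3.3,1.7,0,0,-1],[-4.1,2.2,0,0,-1],[-4.9,2.8,0,0,-1],[-5.6,3.4,0,0,-1],[-6.3,4,0,0,-1],[-6.8,4.5,0,0,-1],[-7.3,5.1,0,0,-1],[-7.3,5.1,0,0,-1],[-7.3,5.1,0,0,-1],[-7.3,5.1,0,0,-1],[-7.3,5.1,0,0,-1],[-7.3,5.1,0,0,-1],[-7.3,5.1,0,0,-1],[-7.3,5.1,0,0,-1],[-7.3,5.1,0,0,-1]]' 30; python3 - <<'E'
from h import *
im,p=grab("wrist","w3")
im,p=grab("scene","s3");crop(im,260,130,440,260,4,"c5")
E
```

```text
time: 5.98
eef_pos: [0.4658, 0.1786, 0.152]
tool_rot: [0.341, 0.619, 0.344, -0.618]
contact_force: [-5.0, 9.5, 5.1]
width: 0.1
```

View pics/w3.png

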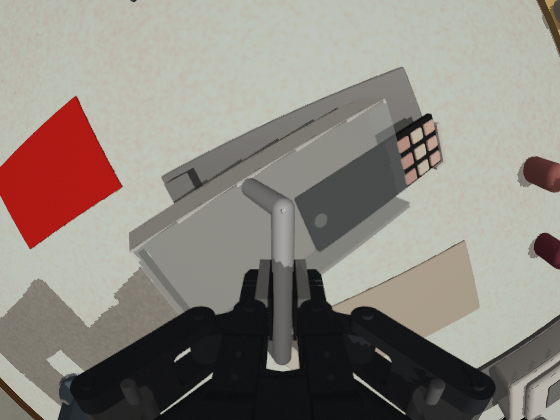

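View pics/c5.png

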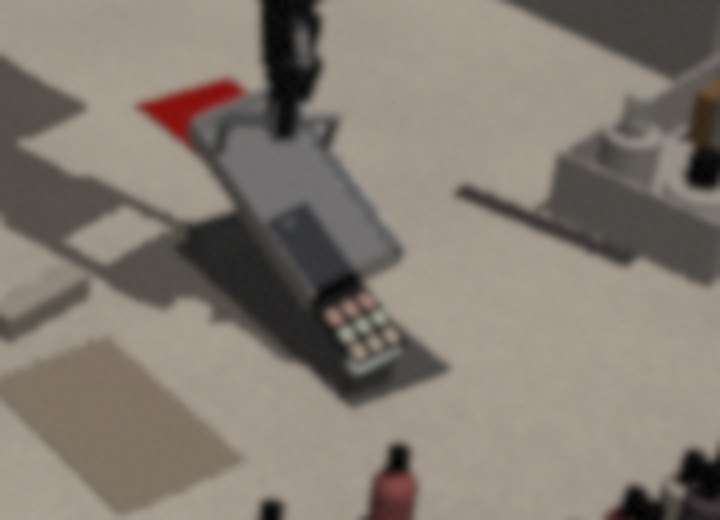

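The board (tips at (418,150) in the wrist view) has slid out and reaches the end wall. I'm lowering the tray.

```bash
python3 -m jog '[[0.5,-0.6,0,0,-1],[1,-1.1,0,0,-1],[1.7,-1.7,0,0,-1],[2.4,-2.3,0,0,-1],[3.2,-2.9,0,0,-1],[4,-3.4,0,0,-1],[4.8,-3.9,0,0,-1],[5.6,-4.35,0,0,-1],[6.4,-4.75,0,0,-1],[6.9,-4.95,0,0,-1],[7.3,-5.1,0,0,-1],[7.3,-5.1,0,0,-1],[7.3,-5.1,0,0,0.3],[7.3,-5.1,0,0,0.3],[7.3,-5.1,0,0,0.3],[7.3,-5.1,0,0,0.3],[1.3,-5.1,0,0,0.3],[-4.7,-5.1,0,0,0.3],[-10.7,-5.1,0,0,0.3]]'
```

```text
time: 8.45
eef_pos: [0.4243, 0.2032, 0.2577]
tool_rot: [-0.343, -0.618, -0.343, 0.619]
contact_force: [1.5, 0.5, -0.8]
width: 0.647
```

```bash
python3 -m jog '[[0,7,-2.4,-11,1],[1,14.3,-4.7,-21,1],[3,14.3,-4.7,-31,1],[3,14.3,-4.7,-42,1],[3,14.3,-4.7,-53,1],[3,14.3,-4.7,-63,1],[3,14.3,-4.7,-74,1],[3,14.3,-4.7,-85,1],[3,14.3,-4.7,-95,1],[3,14.3,-4.7,-105,1],[3,14.3,-4.7,-115,1],[3,14.3,-4.7,-115,1],[3,14.3,-4.7,-115,1]]'; python3 - <<'E'
from h import *
im,p=grab("wrist","w4");print(p,Rn.from_quat(np.roll(p[1],-1)).as_matrix().round(3))
im,_=grab("top","t4");crop(im,180,150,260,260,5,"c6")
im,_=grab("scene","s4");crop(im,260,130,440,260,4,"c7")
E
```

```text
time: 10.07
eef_pos: [0.5706, 0.1674, 0.2261]
tool_rot: [0.706, 0.044, 0.706, -0.044]
contact_force: [-0.1, -0.1, -0.9]
width: 1.002
(array([0.57064888, 0.16737512, 0.22605166]), array([ 0.7055244 ,  0.04406833,  0.70593454, -0.04415576])) [[-0.001  0.125  0.992]
 [-0.     0.992 -0.125]
 [-1.    -0.    -0.001]]
```

View pics/w4.png

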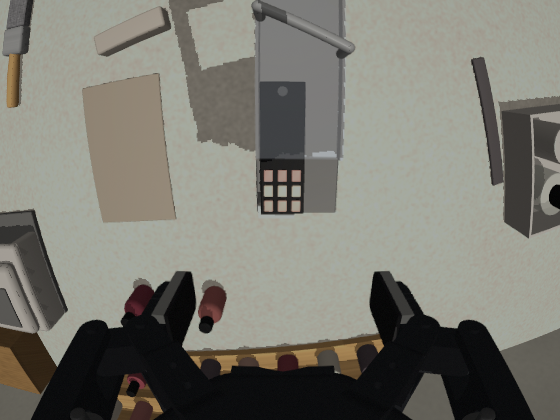

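View pics/c7.png

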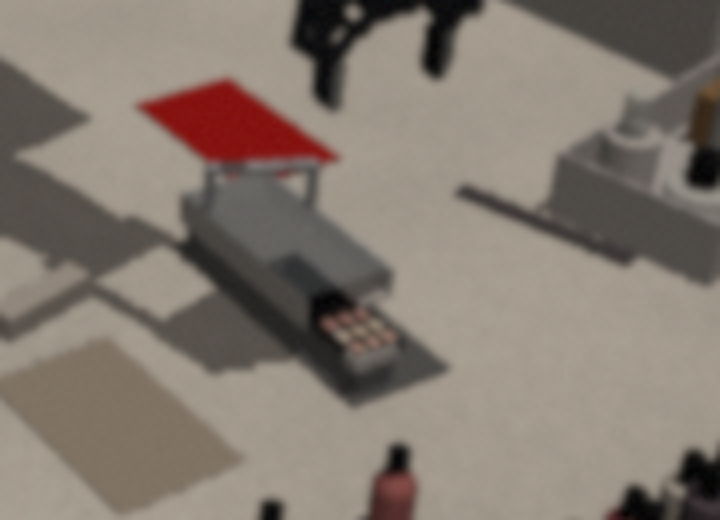

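```bash
python3 - <<'E'
from h import *
w=load("w4");crop(w,230,70,360,230,4,"c8")
E
```

```text
(no output)
```

View pics/c8.png

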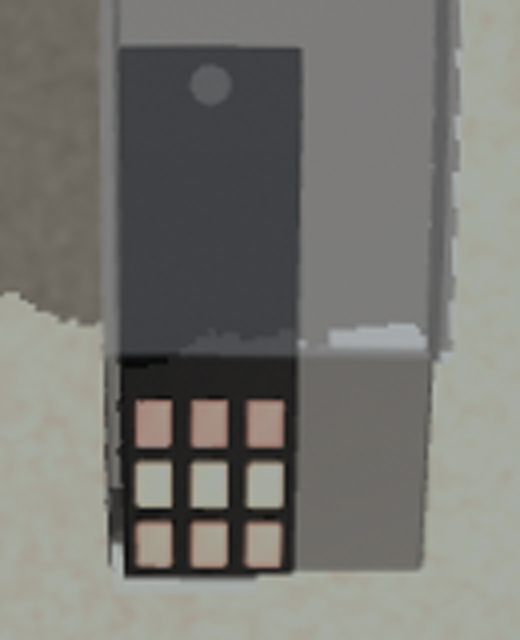

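View pics/c6.png

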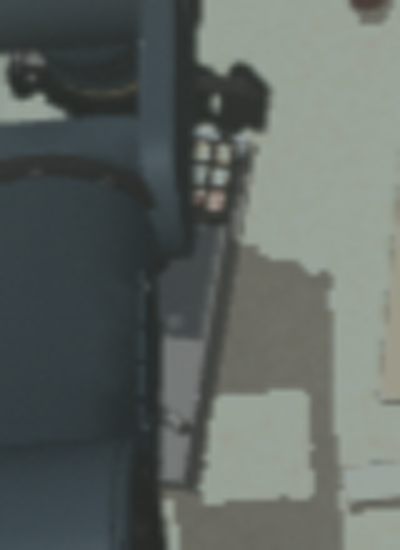

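```bash
python3 - <<'E'
from h import *
w=load("w4");p=(w["p"],w["q"])
C=lambda x,y:(230+x/4-.4,70+y/4-.4)
P=[onplane(w,C(*c),.038,p) for c in [(125,575),(295,572),(302,47),(119,47)]]
for q in P:print(q.round(4))
print([np.linalg.norm(P[i]-P[(i+1)%4]).round(4) for i in range(4)])
tip=(P[0]+P[1])/2;tail=(P[2]+P[3])/2;d=tip-tail;print(tip,tail,np.degrees(np.arctan2(d[1],d[0])))
s=load("s4");S=lambda x,y:(260+x/4-.4,130+y/4-.4)
for z in(.03,.038,.046):print(proj(s,onplane(w,C(125,575),z,p)),proj(s,onplane(w,C(295,572),z,p)),S(357,373),S(407,343))
E
```

```text
[0.6024 0.14   0.038 ]
[0.6072 0.1856 0.038 ]
[0.4701 0.2028 0.038 ]
[0.4644 0.1577 0.038 ]
[np.float64(0.0459), np.float64(0.1382), np.float64(0.0454), np.float64(0.1391)]
[0.60481441 0.16279693 0.038     ] [0.46726391 0.18024507 0.038     ] -7.229303420138744
[349.56738661 222.0438397 ] [361.88469259 217.17538188] (348.85, 222.85) (361.35, 215.35)
[349.38906109 219.32581077] [361.44357508 214.60137398] (348.85, 222.85) (361.35, 215.35)
[349.21008197 216.59781965] [361.00055523 212.01626562] (348.85, 222.85) (361.35, 215.35)
```

```bash
python3 -m jog '[[6,0,0,0,1],[11.6,0,-0.1,0,1],[11.6,0,-0.1,0,1]]'; python3 - <<'E'
from h import *
im,p=grab("wrist","w5");print(p)
crop(im,180,60,400,340,2.1,"c9")
E
```

```text
time: 10.6
eef_pos: [0.5659, 0.1671, 0.1061]
tool_rot: [0.702, 0.043, 0.71, -0.044]
contact_force: [0.1, 0.9, 0.9]
width: 0.999
(array([0.56594733, 0.16709796, 0.10614127]), array([ 0.70182862,  0.04287781,  0.70968313, -0.04413538]))
```

View pics/c9.png

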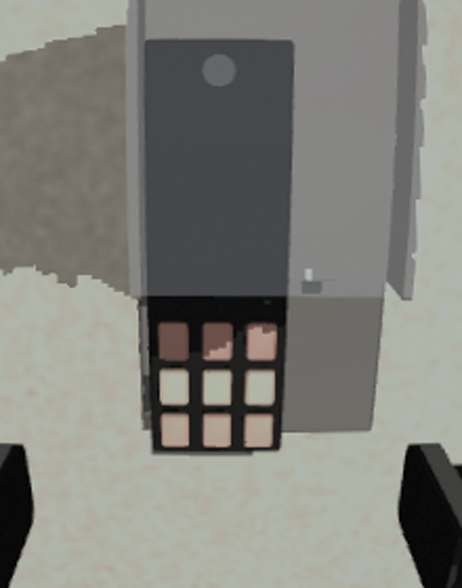

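```bash
python3 - <<'E'
from h import *
w=load("w4");p=(w["p"],w["q"]);v=load("w5");q=(v["p"],v["q"])
C=lambda x,y:(230+x/4-.4,70+y/4-.4);D=lambda x,y:(180+x/2.1-.25,60+y/2.1-.25)
for a,b in [((125,575),(153,450)),((295,572),(280,450)),((302,47),(293,41)),((119,47),(145,41))]:
    x,r=tri([ray(w,C(*a),p),ray(v,D(*b),q)]);print(x.round(4),np.round(r,4),onplane(v,D(*b),.038,q).round(4))
E
```

```text
[0.6029 0.1398 0.0365] [0. 0.] [0.6021 0.1401 0.038 ]
[0.6068 0.1853 0.0393] [0.0003 0.0003] [0.6076 0.185  0.038 ]
[0.4698 0.2034 0.0304] [0.0001 0.0001] [0.4704 0.2025 0.038 ]
[0.4636 0.1568 0.0242] [0.0001 0.0001] [0.465 0.158 0.038]
```

```bash
python3 -m jog '[[5,0,0,0,1],[8.1,0,0,0,1],[8.1,0,0,0,1],[8.1,0,0,0,1]]'
```

```text
time: 11.15
eef_pos: [0.5722, 0.1679, 0.0321]
tool_rot: [0.708, 0.044, 0.704, -0.043]
contact_force: [0.3, -0.1, 0.4]
width: 1.0
```

```bash
python3 -m jog '[[0.2,0,-0.1,0,1],[0.2,0,-0.1,0,1],[0.2,0,-0.1,0,1]]'
```

```text
time: 11.52
eef_pos: [0.5691, 0.1677, 0.028]
tool_rot: [0.706, 0.043, 0.705, -0.043]
contact_force: [0.9, -0.0, 0.6]
width: 0.998
```

```bash
python3 -m jog '[[0.1,0,0,0,-1],[0.1,0,0,0,-1],[0.1,0,0,0,-1],[0.1,0,0,0,-1],[0.1,0,0,0,-1],[0.1,0,0,0,-1]]' 40;  python3 - <<'E'
from h import *
im,p=grab("wrist","w6");print(p)
E
```

```text
time: 12.28
eef_pos: [0.5688, 0.1677, 0.0264]
tool_rot: [0.706, 0.043, 0.706, -0.043]
contact_force: [-0.9, 0.9, 3.7]
width: 0.519
(array([0.56877054, 0.16765694, 0.0264213 ]), array([ 0.70573648,  0.0432539 ,  0.7058284 , -0.04325952]))
```

View pics/w6.png

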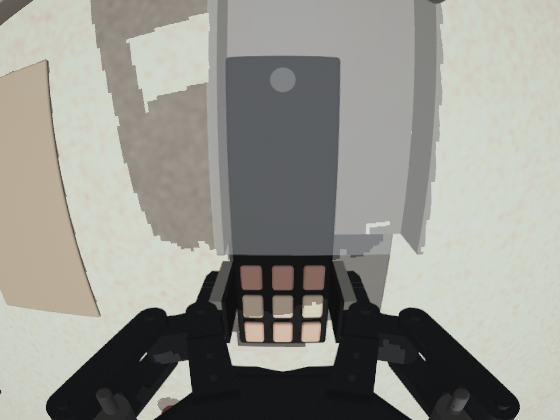

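Gripped: both fingers are on the board's edges beside the tips (230–335, 270–340). I'll raise it 11 mm and check.

```bash
python3 -m jog '[[-0.4,0,0,0,-1],[-0.8,0,0,0,-1],[-1.15,0,0,0,-1],[-1.15,0,0,0,-1],[-1.15,0,0,0,-1]]';  python3 - <<'E'
from h import *
im,p=grab("wrist","w7");crop(im,180,30,400,370,1.7,"c10")
im,p=grab("scene","s7");crop(im,280,150,400,240,6,"c11")
E
```

```text
time: 12.95
eef_pos: [0.5688, 0.1677, 0.0378]
tool_rot: [0.706, 0.043, 0.706, -0.043]
contact_force: [0.4, -0.4, -0.9]
width: 0.524
```

View pics/c10.png

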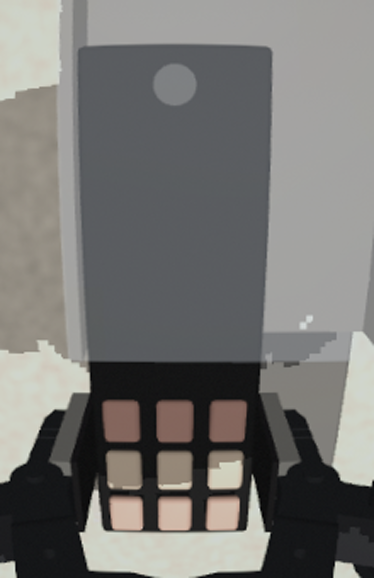

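View pics/c11.png

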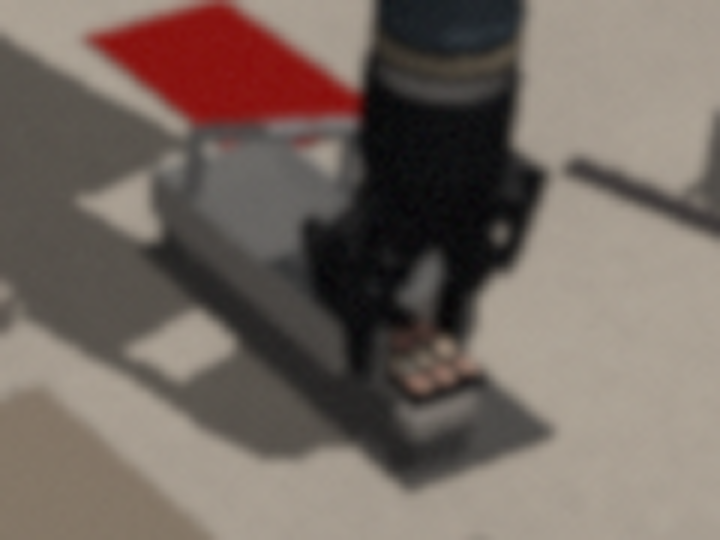

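```bash
python3 - <<'E'
from h import *
w=load("w7");p=(w["p"],w["q"])
D=lambda x,y:(180+x/1.7-.2,30+y/1.7-.2)
for z in(.045,.048,.051,.054):
  P=[onplane(w,D(*c),z,p) for c in[(79,47),(271,47),(102,530),(244,530)]]
  print(z,np.linalg.norm(P[0]-P[1]).round(4),np.linalg.norm(P[2]-P[3]).round(4),np.linalg.norm(P[0]+P[1]-P[2]-P[3]).round(4)/2)
E
```

```text
0.045 0.0461 0.046 0.14265
0.048 0.045 0.045 0.1395
0.051 0.044 0.044 0.1363
0.054 0.043 0.0429 0.13315
```

```bash
python3 -m jog '[[-0.25,0,0,0,-1],[-0.25,0,0,0,-1],[-0.25,0,0.7,0,-1],[-0.25,0,1.8,0,-1],[-0.25,0,3.2,0,-1],[-0.25,0,4.8,0,-1],[-0.25,0,6.4,0,-1],[-0.25,0,8,0,-1],[-0.25,0,9.3,0,-1],[-0.25,0,9.6,0,-1],[-0.25,0,9.6,0,-1]]';  python3 - <<'E'
from h import *
im,p=grab("wrist","w8")
im,p=grab("scene","s8");crop(im,280,150,400,240,6,"c12")
E
```

```text
time: 14.42
eef_pos: [0.6639, 0.1559, 0.0401]
tool_rot: [0.706, 0.043, 0.706, -0.043]
contact_force: [-0.2, 0.4, -0.6]
width: 0.523
```

View pics/w8.png

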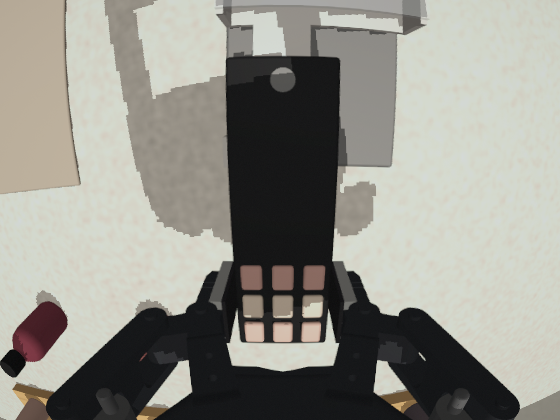

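View pics/c12.png

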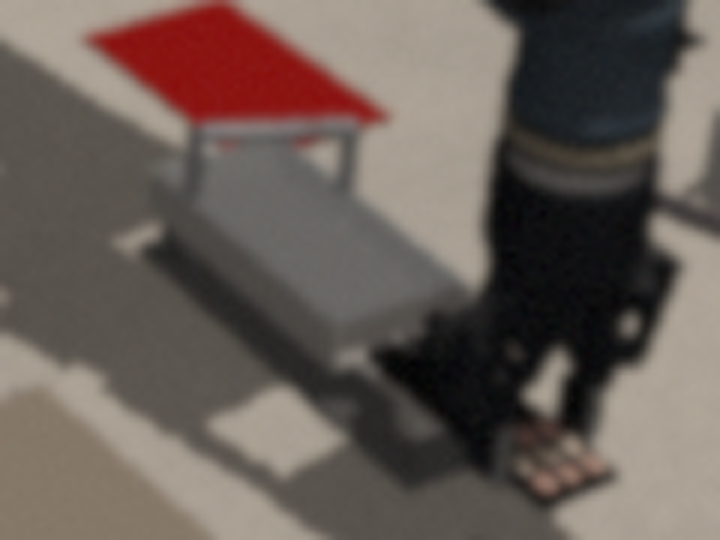

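```bash
python3 - <<'E'
from h import *
t=load("top0");T=lambda x,y:(180+x/4-.4,160+y/4-.4)
P=[onplane(t,T(*c),.003) for c in[(322,79),(445,88),(428,290),(304,281)]]
for q in P:print(q.round(4))
c=sum(P)/4;d=P[0]+P[1]-P[2]-P[3];print(c,np.degrees(np.arctan2(d[1],d[0])),np.linalg.norm(d)/2)
crop(t,320,125,380,205,7,"c13")
s=load("scene0");crop(s,190,250,290,350,6,"c14")
im,p=grab("top","t8");crop(im,190,130,390,240,4,"c15")
E
```

```text
[0.6073 0.0254 0.003 ]
[ 0.6009 -0.0831  0.003 ]
[ 0.4218 -0.0703  0.003 ]
[0.4279 0.0371 0.003 ]
[ 0.51445542 -0.02271763  0.003     ] -3.902681783739618 0.17968570236174758
```

View pics/c13.png

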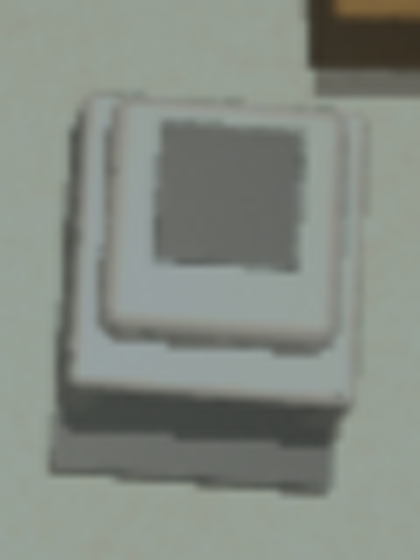

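View pics/c14.png

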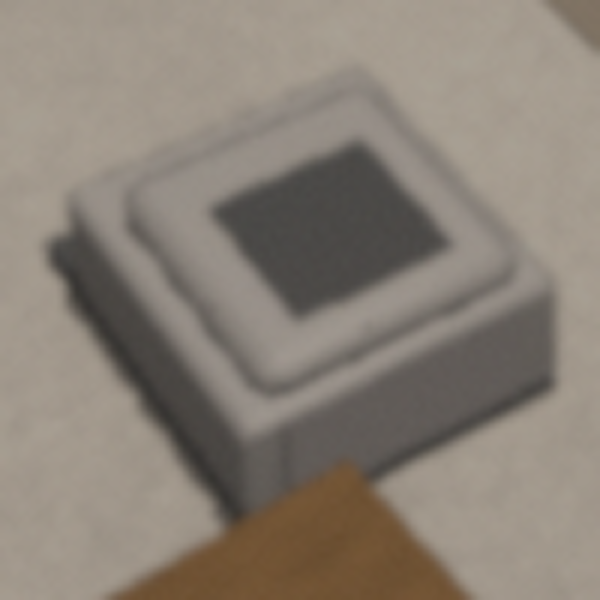

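View pics/c15.png

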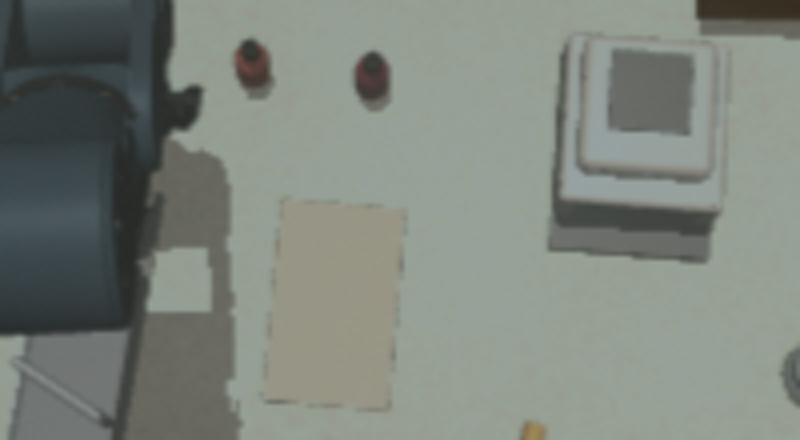

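```bash
python3 -m jog '[[-4,0,0,0,-1],[-8,0,0,0,-1],[-8,-4,-2,0,-1],[-8,-9,-4.5,0,-1],[-8,-14,-7,-1.5,-1],[-8,-19.4,-9.2,-3.2,-1],[-8,-19.4,-9.2,-3.2,-1],[-4,-19.4,-9.2,-3.2,-1],[0,-19.4,-9.2,-3.2,-1],[2,-19.4,-9.2,-3.2,-1],[2.9,-19.4,-9.2,-3.2,-1],[2.9,-19.4,-9.2,-3.2,-1],[2.9,-19.4,-9.2,-3.2,-1]]';  python3 - <<'E'
from h import *
im,p=grab("wrist","w9")
im,p=grab("scene","s9");crop(im,220,180,340,270,6,"c16")
E
```

```text
time: 16.2
eef_pos: [0.55, -0.0252, 0.0122]
tool_rot: [0.707, 0.023, 0.706, -0.024]
contact_force: [0.6, -0.9, -0.4]
width: 0.524
```

View pics/w9.png

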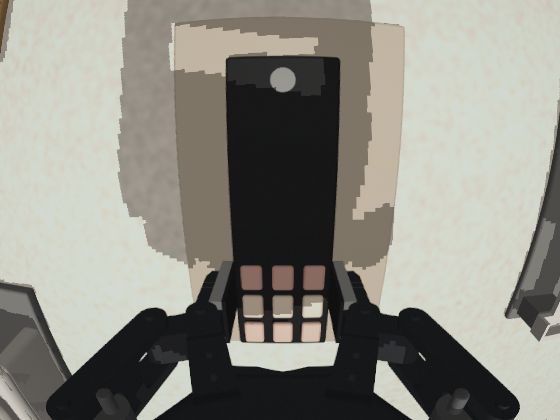

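View pics/c16.png

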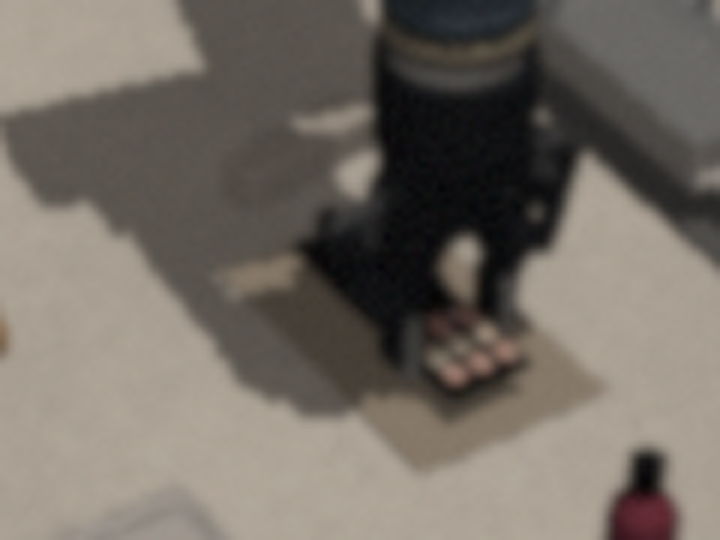

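Level over the mat, tip end forward. I'm creeping down from here.

```bash
python3 -m jog '[[0.3,0,0,0,-1],[0.6,0,0,0,-1],[0.9,0,0,0,-1],[0.9,0,0,0,-1]]';python3 -m jog '[[0.1,0,0,0,-1],[0.1,0,0,0,-1]]'; python3 -m jog '[[0.1,0,0,0,-1],[0.1,0,0,0,-1]]'
```

```text
time: 16.8
eef_pos: [0.5488, -0.0253, 0.0019]
tool_rot: [0.706, 0.024, 0.707, -0.023]
contact_force: [-1.3, -0.6, -1.1]
width: 0.525
time: 17.05
eef_pos: [0.5491, -0.0254, 0.0012]
tool_rot: [0.707, 0.024, 0.707, -0.023]
contact_force: [0.2, -0.1, -0.4]
width: 0.52
time: 17.3
eef_pos: [0.5492, -0.0254, 0.001]
tool_rot: [0.707, 0.023, 0.707, -0.024]
contact_force: [-0.7, 0.1, 3.4]
width: 0.528
```

```bash
python3 -m jog '[[0,0,0,0,1],[0,0,0,0,1],[0,0,0,0,1],[0,0,0,0,1],[-5,0,0,0,1],[-11,0,-4,0,1],[-17,0,-9,0,1],[-17,0,-9,0,1],[-17,0,-9,0,1]]';  python3 - <<'E'
from h import *
im,p=grab("wrist","w10");print(p)
im,p=grab("scene","s10");crop(im,220,180,340,270,6,"c17")
E
```

```text
time: 18.42
eef_pos: [0.4591, -0.0193, 0.1717]
tool_rot: [0.708, 0.023, 0.706, -0.024]
contact_force: [-0.1, 0.4, 0.4]
width: 1.001
(array([ 0.45910614, -0.01931484,  0.17172976]), array([ 0.70773764,  0.02333626,  0.70568789, -0.02382155]))
```

View pics/w10.png

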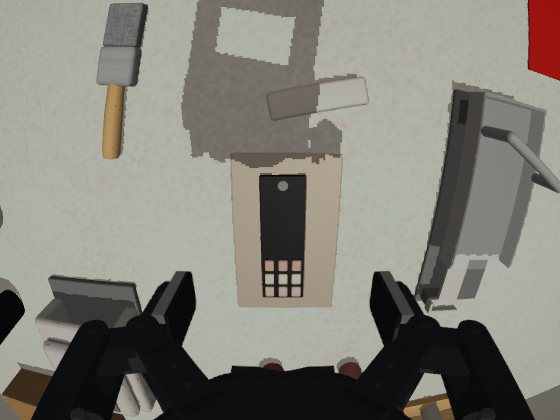

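View pics/c17.png

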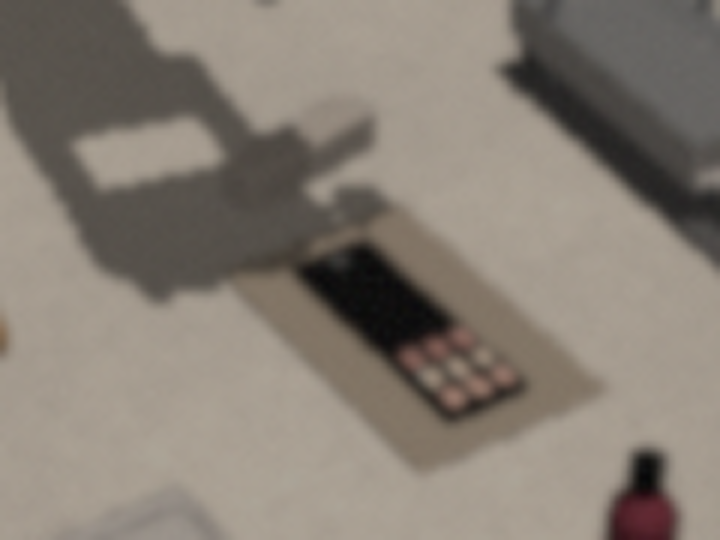

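The board lies flat on the mat, with tips at (283,277) and the tail hole at (283,186). The lamp's base plate shows at (95,292). Now I'll measure the tail and the lamp.

```bash
python3 - <<'E'
from h import *
w=load("w10");crop(w,20,260,190,400,4.5,"c18");crop(w,225,145,345,310,3.5,"c19")
E
```

```text
(no output)
```

View pics/c18.png

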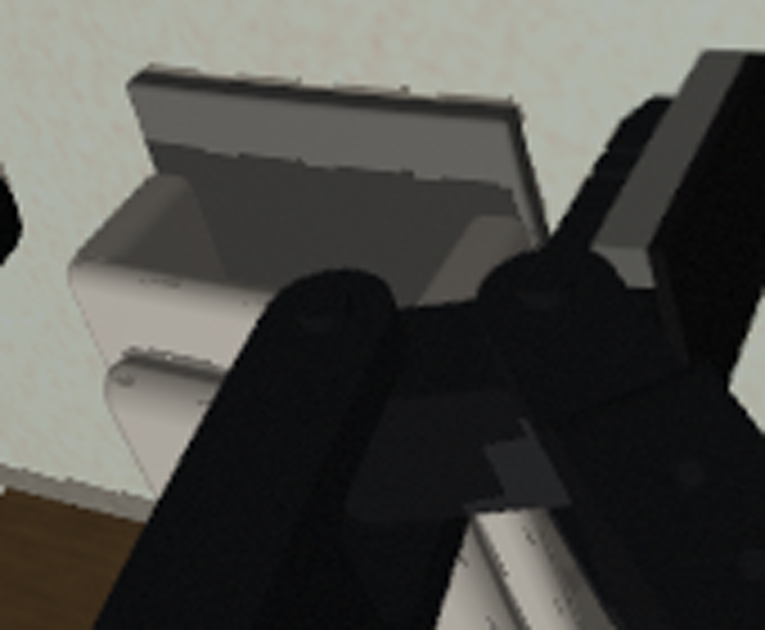

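View pics/c19.png

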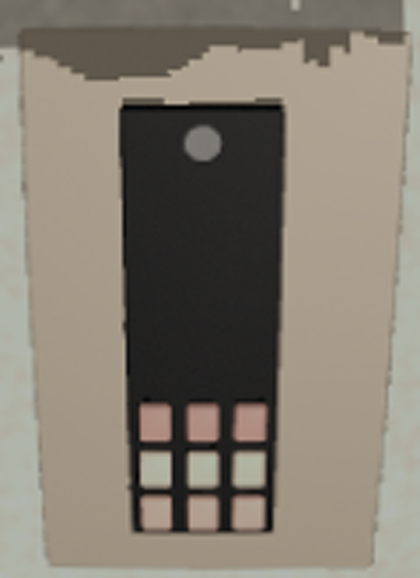

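```bash
python3 - <<'E'
from h import *
w=load("w10");p=(w["p"],w["q"]);t=load("top0")
L=lambda x,y:(20+x/4.5-.4,260+y/4.5-.4)
B=lambda x,y:(225+x/3.5-.35,145+y/3.5-.35)
T=lambda x,y:(320+x/7-.43,125+y/7-.43)
P=[onplane(w,B(*c),.009,p) for c in[(120,105),(284,105),(273,531),(133,531)]]
for q in P:print(q.round(4))
ta=(P[0]+P[1])/2;ti=(P[2]+P[3])/2;d=ti-ta;print("tail",ta,"tip",ti,np.linalg.norm(d),np.degrees(np.arctan2(d[1],d[0])),np.linalg.norm(P[0]-P[1]))
print("plate front corners wrist z.01");f=[onplane(w,L(*c),.01,p) for c in[(130,85),(518,118)]];print(f,np.linalg.norm(f[0]-f[1]),(f[0]+f[1])/2)
print("top");g=[onplane(t,T(*c),.01) for c in[(52,447),(328,467)]];print(g);g=[onplane(t,T(*c),.01) for c in[(50,472),(328,493)]];print(g,np.linalg.norm(g[0]-g[1]))
print("hood front upper edge z.066 top");h=[onplane(t,T(*c),.066) for c in[(70,388),(352,408)]];print(h,np.linalg.norm(h[0]-h[1]))
for a,b in[((130,85),(328,467)),((130,85),(328,493)),((518,118),(50,472)),((518,118),(52,447))]:
  print(tri([ray(w,L(*a),p),ray(t,T(*b))]))
E
```

```text
[ 0.4444 -0.041   0.009 ]
[0.4474 0.004  0.009 ]
[ 0.5863 -0.005   0.009 ]
[ 0.5833 -0.05    0.009 ]
tail [ 0.44593345 -0.01850531  0.009     ] tip [ 0.58483936 -0.02748632  0.009     ] 0.13919593829871366 -3.699327602011728 0.04508156370681728
plate front corners wrist z.01
[array([ 0.55883216, -0.34370837,  0.01      ]), array([ 0.56565272, -0.20320639,  0.01      ])] 0.14066742868787974 [ 0.56224244 -0.27345738  0.01      ]
top
[array([ 0.57682687, -0.20970302,  0.01      ]), array([ 0.56883145, -0.34761111,  0.01      ])]
[array([ 0.56404588, -0.20865815,  0.01      ]), array([ 0.55557978, -0.34736315,  0.01      ])] 0.13896313070603972
hood front upper edge z.066 top
[array([ 0.59399154, -0.21224437,  0.066     ]), array([ 0.58628095, -0.34850101,  0.066     ])] 0.1364746357459786
(array([ 0.56686124, -0.35049148,  0.00278623]), [0.0037538868884441443, 0.0037538868884441443])
(array([ 0.5581263 , -0.34697418,  0.00761119]), [0.002224323594965642, 0.002224323594965585])
(array([ 0.56697606, -0.20778808,  0.0048086 ]), [0.0023365239339177995, 0.002336523933917867])
(array([ 0.57887606, -0.21313138, -0.00796834]), [0.00231710479479533, 0.002317104794795261])
```

```bash
python3 -m jog '[[6,0,0.7,0,1],[12,0,0.7,0,1],[16,0,0.7,0,1],[16,0,0.7,0,1],[16,0,0.7,0,1],[16,0,0.7,0,1]]'; python3 - <<'E'
from h import *
im,p=grab("wrist","w11")
E
```

```text
time: 19.27
eef_pos: [0.4676, -0.0201, 0.0117]
tool_rot: [0.708, 0.023, 0.706, -0.024]
contact_force: [-0.1, 1.1, 0.0]
width: 1.002
```

View pics/w11.png

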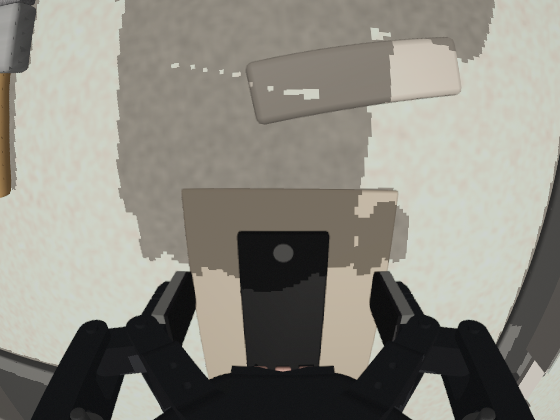

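```bash
python3 -m jog '[[0.6,0,0,0,1],[0.95,0,0,0,1],[0.95,0,0,0,1],[0.95,0,0,0,-1],[0.95,0,0,0,-1],[0.95,0,0,0,-1],[0.95,0,0,0,-1],[0.95,0,0,0,-1],[0.95,0,0,0,-1]]' 40; python3 -m jog '[[-0.8,0,0,0,-1],[-1.5,0,0,0,-1],[-1.5,0,0,0,-1]]'; python3 - <<'E'
from h import *
im,p=grab("wrist","w12");im,p=grab("scene","s12");crop(im,220,180,340,270,6,"c20")
E
```

```text
time: 20.45
eef_pos: [0.4663, -0.0198, 0.0011]
tool_rot: [0.707, 0.023, 0.707, -0.024]
contact_force: [-0.3, 1.0, 5.0]
width: 0.522
time: 20.82
eef_pos: [0.4667, -0.0199, 0.0164]
tool_rot: [0.707, 0.023, 0.706, -0.024]
contact_force: [0.2, -0.2, 0.3]
width: 0.522
```

View pics/w12.png

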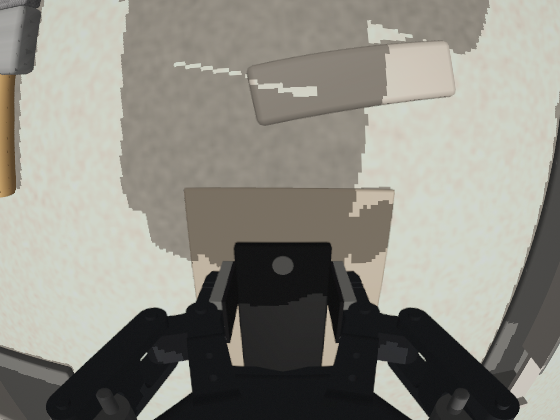

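View pics/c20.png

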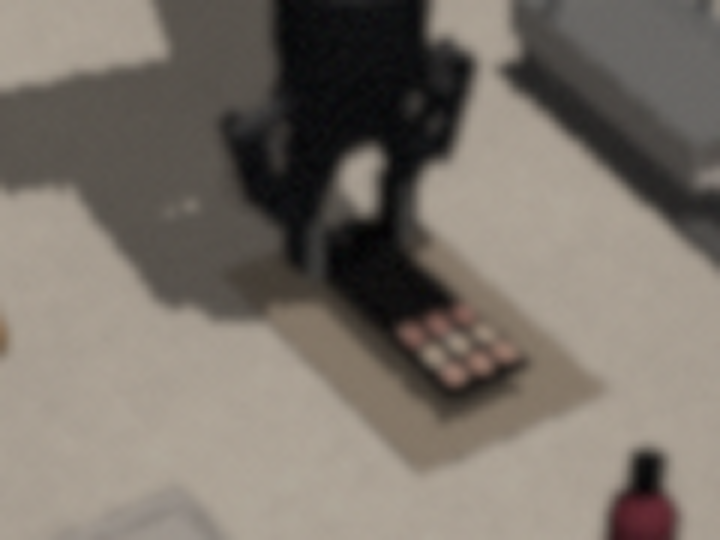

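```bash
python3 -m jog '[[-2,0,0,0,-1],[-4,-3,0,0,-1],[-4,-8,0.6,0,-1],[-4,-13,0.6,0,-1],[-4,-18,0.6,0,-1],[-4,-22,0.6,0,-1],[-4,-25,0.6,0,-1],[-4,-25,0.6,0,-1],[-2,-25,0.6,0,-1],[-0.5,-25,0.6,0,-1],[-0.5,-25,0.6,0,-1],[-0.5,-25,0.6,0,-1]]'; python3 - <<'E'
from h import *
im,p=grab("wrist","w13");im,p=grab("scene","s13");crop(im,170,200,290,350,4,"c21");im,p=grab("top","t13");crop(im,290,120,430,260,4,"c22")
E
```

```text
time: 22.42
eef_pos: [0.4558, -0.2692, 0.0209]
tool_rot: [0.707, 0.023, 0.707, -0.023]
contact_force: [0.5, 0.6, -0.8]
width: 0.523
```

View pics/w13.png

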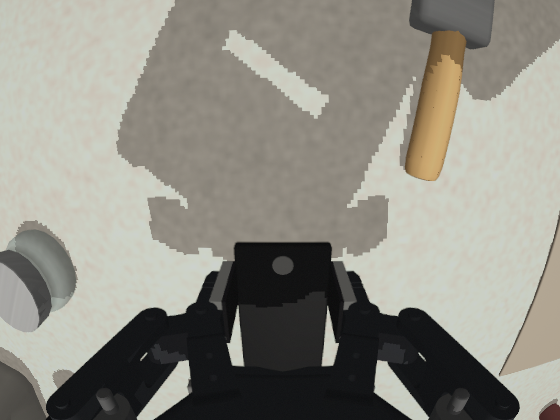

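View pics/c22.png

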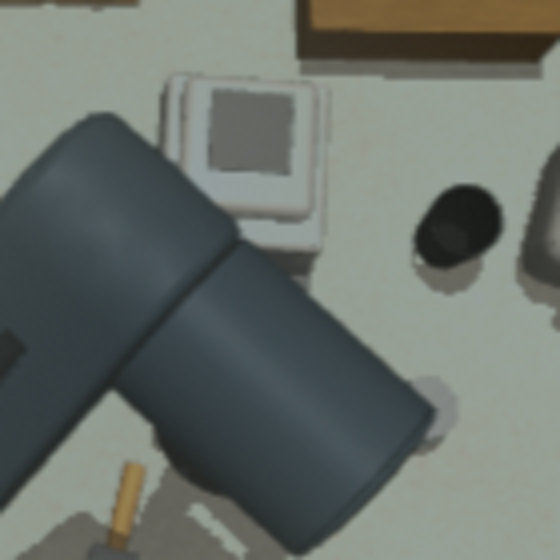

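View pics/c21.png

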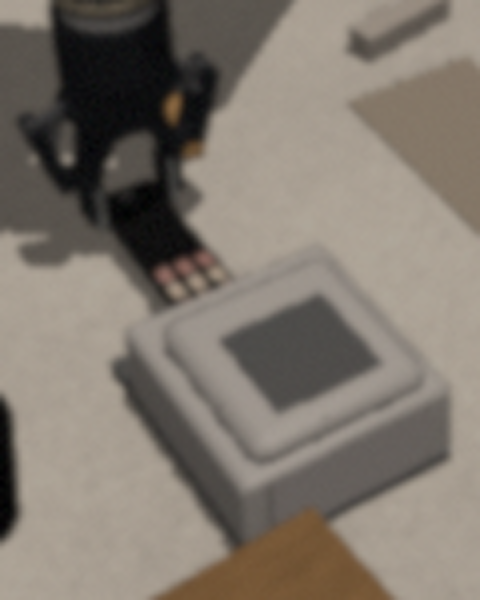

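```bash
python3 -m jog '[[0,0,1.5,0,-1],[0,0,3,0,-1],[0,0,4.5,0,-1],[0,0,6,0,-1],[0,0,7.5,0,-1],[0,0,8.4,0,-1],[0,0,8.4,0,-1],[0,0,8.4,0,-1]]'; python3 - <<'E'
from h import *
im,p=grab("scene","s14");crop(im,170,200,290,350,4,"c23")
E
```

```text
time: 23.58
eef_pos: [0.5388, -0.2749, 0.0206]
tool_rot: [0.706, 0.024, 0.707, -0.023]
contact_force: [-0.1, -0.1, -1.0]
width: 0.521
```

View pics/c23.png

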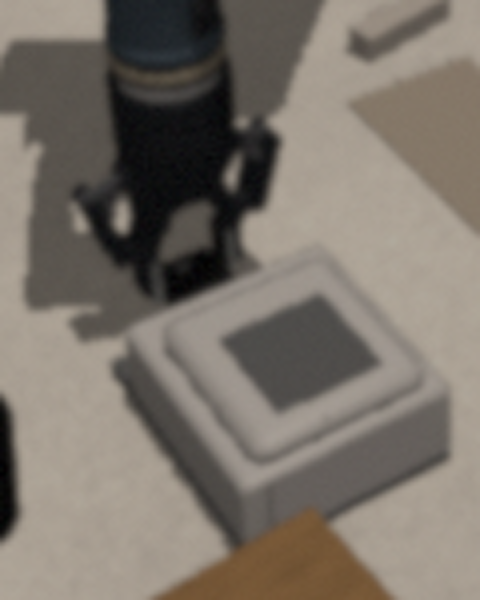

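```bash
python3 -m jog '[[0.5,0,0,0,-1],[1,0,0,0,-1],[1.1,0,0,0,-1],[1.1,0,0,0,-1]]'; python3 -m jog '[[0.15,0,0,0,-1],[0.15,0,0,0,-1],[0.15,0,0,0,-1]]'
```

```text
time: 24.12
eef_pos: [0.5393, -0.2752, 0.0096]
tool_rot: [0.707, 0.024, 0.707, -0.023]
contact_force: [0.5, -1.0, -0.3]
width: 0.522
time: 24.5
eef_pos: [0.5396, -0.2753, 0.0084]
tool_rot: [0.707, 0.023, 0.707, -0.024]
contact_force: [0.0, 0.6, -0.2]
width: 0.524
```

Near contact. I'm going slightly further, then releasing and backing off.

```bash
python3 -m jog '[[0.08,0,0,0,-1],[0.08,0,0,0,-1]]'; python3 -m jog '[[0,0,0,0,1],[0,0,0,0,1],[0,0,0,0,1],[0,0,0,0,1],[-1,0,-1,0,1],[-3,0,-4,0,1],[-8,0,-8,0,1],[-12,0,-13,0,1],[-12,0,-13,0,1],[-12,0,-13,0,1],[-12,0,-13,0,1]]'; python3 - <<'E'
from h import *
im,p=grab("wrist","w15");print(p);im,p=grab("scene","s15");crop(im,170,200,290,350,4,"c24");im,p=grab("top","t15");crop(im,290,120,430,260,4,"c25")
E
```

```text
time: 24.75
eef_pos: [0.5396, -0.2753, 0.008]
tool_rot: [0.707, 0.023, 0.707, -0.024]
contact_force: [-1.6, 0.4, 2.8]
width: 0.521
time: 26.12
eef_pos: [0.4105, -0.2668, 0.1269]
tool_rot: [0.707, 0.023, 0.707, -0.023]
contact_force: [0.6, 0.5, -0.1]
width: 1.001
(array([ 0.41046547, -0.26682671,  0.12690676]), array([ 0.70672545,  0.0234079 ,  0.70671628, -0.023309  ]))
```

View pics/w15.png

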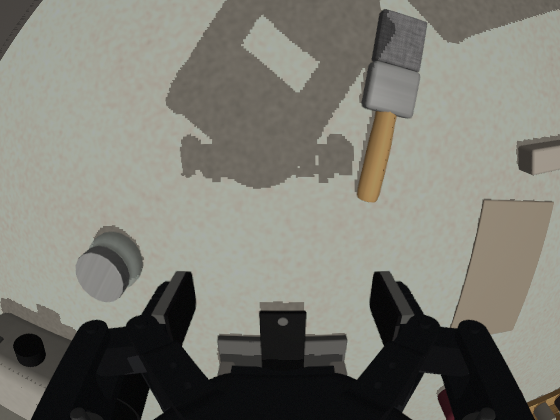

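View pics/c25.png

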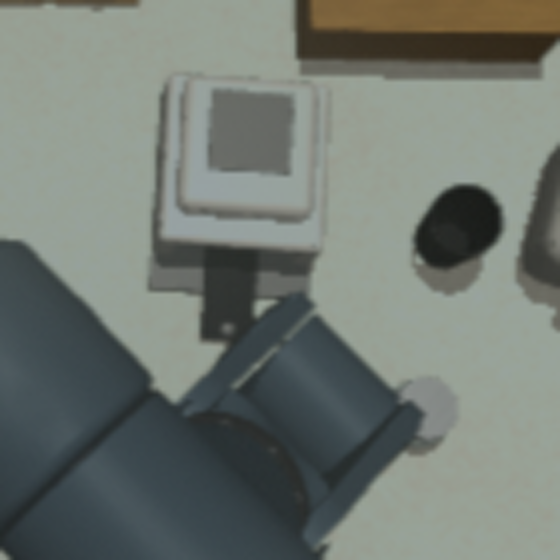

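```bash
python3 -m jog '[[-6,0,0,0,1],[-12,-5,3,0,1],[-15,-12,5,0,1],[-15,-12,5,0,1],[-15,-12,5,0,1],[-15,-12,5,0,1]]'; python3 - <<'E'
from h import *
im,p=grab("wrist","w16");print(p);im,p=grab("scene","s16");im,p=grab("top","t16");crop(im,290,120,430,260,4,"c26")
E
```

```text
time: 27.02
eef_pos: [0.4511, -0.3881, 0.2759]
tool_rot: [0.706, 0.025, 0.708, -0.022]
contact_force: [0.1, 0.3, -0.6]
width: 1.001
(array([ 0.45113712, -0.38814868,  0.27585676]), array([ 0.70584589,  0.0245465 ,  0.70759312, -0.02215928]))
```

View pics/w16.png

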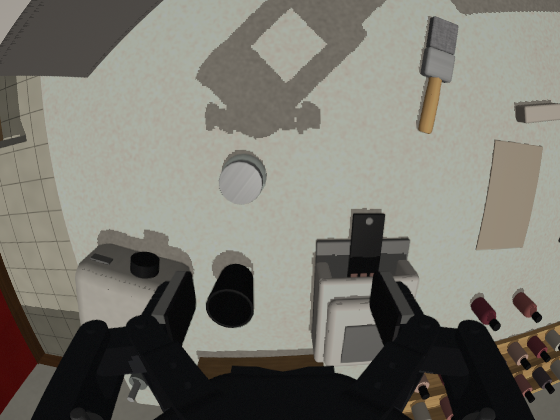

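View pics/s16.png

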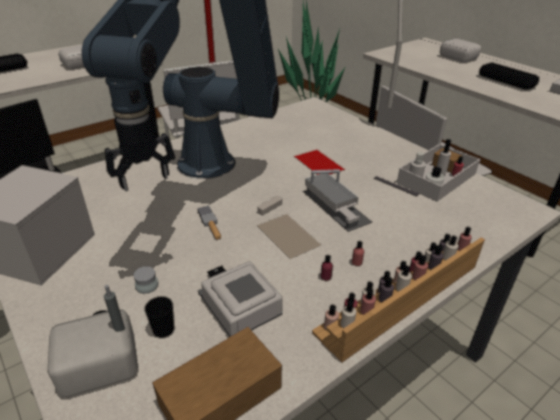

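View pics/t16.png

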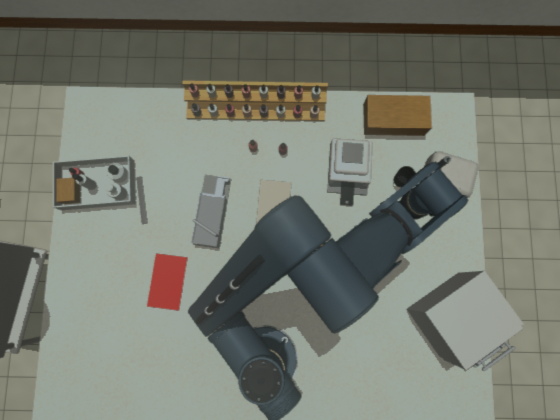

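```bash
python3 - <<'E'
from h import *
w=load("w16");crop(w,305,200,425,340,5,"c27");crop(load("t16"),320,125,380,225,6,"c28")
E
```

```text
(no output)
```

View pics/c27.png

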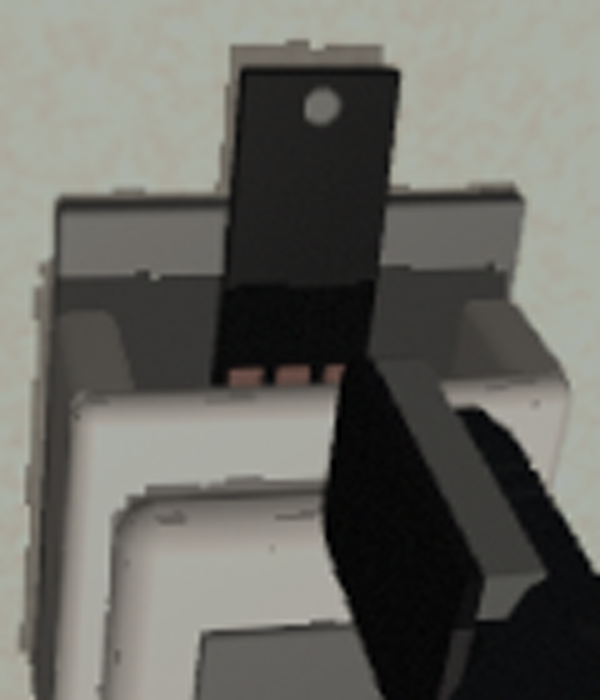

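View pics/c28.png

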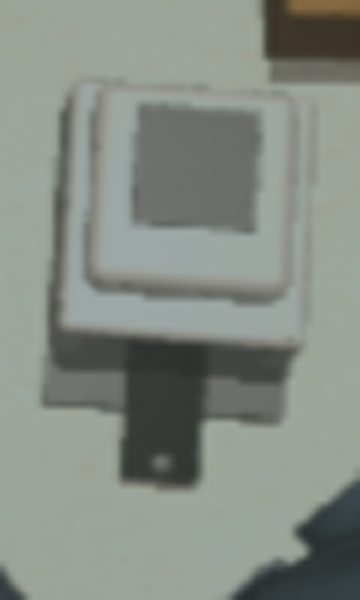

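```bash
python3 - <<'E'
from h import *
w=load("w16");p=(w["p"],w["q"]);t=load("t16")
L=lambda x,y:(305+x/5-.4,200+y/5-.4);T=lambda x,y:(320+x/6-.42,125+y/6-.42)
f=[onplane(w,L(*c),.01,p) for c in[(57,200),(523,198)]]
ta=[onplane(w,L(*c),.016,p) for c in[(242,70),(398,70)]];nt=[onplane(w,L(*c),.019,p) for c in[(245,368),(340,366)]]
for q in(f,ta,nt):print(np.round(q,4),np.linalg.norm(q[0]-q[1]).round(4))
e=f[1]-f[0];e/=np.linalg.norm(e);n=np.array([e[1],-e[0],0]);m=sum(f)/2
print("tail before plate front",(sum(ta)/2-m)@n,"tips near row beyond mouth",[(q-m)@n-.03 for q in nt], "lateral",(sum(ta)/2-m)@e)
f=[onplane(t,T(*c),.01) for c in[(43,404),(283,422)]];ta=[onplane(t,T(*c),.016) for c in[(122,480),(198,487)]]
e=f[0]-f[1];e/=np.linalg.norm(e);n=np.array([e[1],-e[0],0]);m=sum(f)/2;print("top",(sum(ta)/2-m)@n,(sum(ta)/2-m)@e)
x=[tri([ray(w,L(*a),p),ray(t,T(*b))]) for a,b in[((242,70),(198,487)),((398,70),(122,480))]];print(x)
a=load("t1");d=cv2.absdiff(a["color"],t["color"])
E
```

```text
[[ 0.5549 -0.3476  0.01  ]
 [ 0.5659 -0.2101  0.01  ]] 0.138
[[ 0.518  -0.2971  0.016 ]
 [ 0.5211 -0.2531  0.016 ]] 0.0442
[[ 0.6084 -0.2951  0.019 ]
 [ 0.6107 -0.2665  0.019 ]] 0.0287
tail before plate front -0.04103800534001465 tips near row beyond mouth [np.float64(0.01911419421175995), np.float64(0.019164933240537092)] lateral 0.00045955601929741156
top -0.04292425506068124 0.0005172932658264745
[(array([ 0.51594918, -0.29740784,  0.01901114]), [0.000964476856233964, 0.000964476856233843]), (array([ 0.51935639, -0.25360347,  0.01838082]), [0.0008253540261126745, 0.0008253540261127775])]
```

The near row of tips is about 19 mm inside the mouth, the tail top edge triangulates at 0.018–0.019 m (0.016 expected for flat), and the board is centred to 0.5 mm. The bystanders look unmoved and the arm is clear, so I'm handing in.

```bash
python3 - <<'E'
from bench import robot,get_state
print(get_state()["time"]);print(robot.close_job())
E
```

```text
27.175
the job is handed in; nothing more can be done
None
```

The board is in the curing lamp, nail tips first and facing up, and I handed the job in at 27.2 s of the 72 s allowed. No verdict was reported.

**What I did:**
- I tipped the tray by its handle to about 0.48 rad, and the board slid into the corner pocket.
- I let the tray back down, raised the board about 14 mm over the end wall and drew it out by its nail-tip end.
- I laid it on the beige mat and let go. It dropped roughly 4 mm when released, because the fingertips touched the mat first. The next pictures showed it lying flat.
- I took it again by its bare end, put it into the lamp, released it and moved the arm clear.

**Last checks:**
- **Depth:** about 68 mm of the board is inside the lamp, and the nearest row of tips is about 19 mm past the mouth. The wrist and top views agree to 2 mm.
- **Centring:** the board is centred in the opening to about 0.5 mm.
- **Flatness:** the top edge of the bare end measured 18–19 mm above the desk, against 16 mm if perfectly flat. I took that as measurement error, since I felt a light 2.8 N contact when setting it down and both views show it flat.
- **Other things on the desk:** they look unmoved in the final pictures, judged by eye only. The tray appears to be back down flat.

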